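Shut the turn-over board frame and hold its index plunger out

ROBOT

A 6-joint arm with a two-finger parallel gripper is mounted at the origin on a cart in front of the work surface, level with it; the furniture and walls round the work are solid. World frame = base frame: x ahead of the robot, y to its left, z up, the work surface at z = 0. Lengths are in m, angles in degrees, forces in N, time in s.
With the tool pointing down it reaches from about 0.3 to 0.75 m from the base axis. Payload 8.5 kg.
Tool frame: the origin (TCP) lies on the centre line of the jaws, within the pads' length; the fingertips stand 11 mm ahead of it and the grasp point (between the pads) lies 8 mm behind it; z points along the fingers, y is the line along which they close (so a half turn about z gives the same grasp; the last joint's range is limited). The gripper opens to 85 mm and grips with 20 to 120 N. Pads are 22 mm wide; open, the fingers measure 114 mm over their backs; the gripper's body (76 mm by 85 mm) begins 54 mm behind the grasp point. The pads swing forward as they close: fully open they stand 13 mm farther back than shut.
Start: joints at [-80.862, 21.807, 74.336, -0, 83.858, -12.336], TCP at [0.201, -0.512, 0.206] pointing down, gripper open.
Joint ranges: [-178.18, 178.18], [-50.72, 133.34], [12.68, 142.11], [-81.47, 261.47], [9.98, 163.14], [-165.26, 165.26]. Speed limits (degrees/s): [136.94, 136.94, 180, 180, 180, 180].

INTERFACE

Orientations are given as a 3x3 rotation matrix whose columns are the frame's x, y, z axes.
In Python, from rig import env gives the robot as it stands.
- The arm moves only by the shell command python3 nudge.py 'ROWS' [FORCE]. ROWS is a JSON list of rows, 1 to 10 of them, each of 5 numbers: dx, dy, dz in m, then a turn about the tool's z in degrees, then the finger opening in m; each row shifts and turns the commanded pose from where the row before left it, along the tool's axes as they then stand; what a row does not reach is not made up. A row lasts 1/10 s, in which the tool goes at most 0.05 m and 8.59 degrees, less where a joint would pass 70% of its speed; a pose out of reach is approached as far as the arm can. The fingers move at their own pace and stop on an object; FORCE is the grip in N (left out, the last holds). Time passes only in rows, so rows that do not move let the fingers close. It prints the time, the measured TCP pose, the force, the opening and the grip force at its end.
- env.observe(): the state, without advancing time (a new reading comes with each control period).
- env.get_image(name): name is "scene" or "top"; returns a dict with "pixels" (480x640x3 uint8, red, green, blue), "K" (3x3 intrinsics, pixels), "extrinsics" (4x4, takes a point from world to camera coordinates). Camera axes: x right, y down, z forward; pixel columns grow to the right and rows downward; lengths in m; the calibration is good to about 2 mm. A picture is of the moment at which its call begins. There is no depth.
- env.close_job(): hands the job in; it is judged then, once.
The state is a dict: "time_s": time; "q": joint angles; "qvel": joint speeds; "joint_efforts": joint torques, N m; "position": TCP position; "tool_rot": TCP orientation; "ft_force": force on the tool from outside, world axes, zero at the start; "wrist_torque": the same for the moment, N m; "grip_width": finger opening in m; "gripper_force": force on a finger pad.
Only numpy, scipy, OpenCV 4.12 (cv2) and the standard library are available. Lean on these libraries where they do the work, as an engineer would, in place of code of your own. Each camera call takes 0.05 s, during which the arm holds its last target. There are 200 camera calls.

TASK

The radio board is already loaded in the turn-over frame on the bench and I want to turn it over to solder the other side. Shut the padded lid over the board and press its front edge down until the catch snaps and the lid is fully home; then grip the black knob of the spring-loaded index plunger on top of the left-hand post, pull it straight up as far as it goes and keep it up, with the frame still level and the board in it: finish while still holding the plunger up, because I turn the frame while you hold it. Do not pull the plunger before the lid is shut, and leave the pliers, reel, tin and bottle round the stand where they are.

Things in the scene. Friction and masses are not known exactly. Their poses are not given: they have to be found in the camera images.
- stand: turn-over frame for circuit boards, fixed: grey base plate 120 (x) x 224 (y) x 14 mm, an upright aluminium post at y = +97 and y = -97 mm, board frame between them. Origin: centre of the underside; z up, +x to the far side (lid hinge), -x to the robot's side (up to 0.3 rad askew), +y to the left-hand post with the plunger (axis x = 0, y = 84 mm).
- carrier (a joint): turning angle (rad, 0 = level) of the aluminium board frame, 120 (x) x 150 (y) x 14 mm, about a level axis along y at z = 110 mm. The plunger's pin locks it within 0.03 rad (it yields to 0.08 under a 40 N push); with the pin out, 0.6 N m of friction keeps it in place. The round black hand knob outside the right-hand post, 38 mm across, turns it and is not to be used
- lid (a joint): angle of the padded lid: 0 = shut, 1.95 = open, leaning back; starts at 1.6 to 1.9. It opens up and away from the robot. The hinge is stiff (0.16 N m): the lid stays where it is left. In the last 0.1 rad a sprung ball catch at the middle of the front edge must be snapped over (about 10 N down at the front edge); past it the lid stays shut. Shut: below 0.03 rad
- lid_hinge (a point): middle of the lid's hinge line, which runs along the stand's y; at x = 64 mm, z = 119 mm in the stand's frame while the frame is level
- lid_edge (a point): middle of the lid's free edge on its outer face: 124 mm from the hinge line along the lid, 16 mm out from it. The lid is an aluminium tray 120 mm long, 146 mm wide, 18 mm thick, foam inside; its flat outer face lies 16 mm out from the hinge line (shut: on top, z = 135 mm). A lip 50 mm wide, 2.5 mm thick stands 16 mm out beyond this edge
- plunger (a joint): how far the index plunger is drawn up (m): 0 = seated, 0.012 = fully back at its stop. The spring pushes it down with 8 N seated, 14 N fully back; it springs back when let go. The pin is out of its hole from 8 mm on; fully back means more than 10 mm
- plunger_knob (a point): point on the plunger's upright axis, 10 mm above the underside of its fluted black knob; z = 198 mm when seated. Knob 25 mm across, 18 mm tall (8 mm of it above this point). Below it a round barrel, 21 mm across, top 16 mm below this point, on a nose 32 (x) x 28 (y) mm whose top is 34 mm below this point. Free all round when the lid is shut
- board: green circuit board 90 (x) x 120 (y) x 2 mm with parts up to 10 mm tall, lying loose in the frame's recess (1 mm play each side); origin at the centre of its underside, axes as the stand's
- nest (a point): where the centre of the board's underside belongs: middle of the frame's recess, on its ledge
- longnose_pliers: long-nose pliers with blue handles, 53 x 141 x 11 mm, lying flat to the right of the stand; origin at the centre of the underside, long axis y
- solder_reel: white reel of solder with black flanges, 50 mm across, 40 mm tall, standing behind the stand; origin at the centre of the underside
- screw_tin: round white tin, 62 mm across, 23 mm tall, behind the stand; origin at the centre of the underside
- flux_bottle: small brown dropper bottle with black cap, 34 mm across, 102 mm tall, right behind the stand; origin at the centre of the underside

How it is judged:
By the outcome, as a careful person would: the job done as asked, in the order asked, and still so for the second after the job is handed in, while the arm keeps its last pose, push and grip.
It also fails if it takes over 45 s, if anything falls off the work surface, if the arm or the gripper's body presses on something with over 40 N, if the wrist force passes 120 N, or if a joint passes its speed limit or range.

## Working session

There is one attempt and no reset: what is moved stays moved. The work goes in short steps, Python scripts to look and compute and a shell command to move; the robot and the scene stay as the last step left them, time stands still between calls to the robot, and variables do not carry over. Pictures are saved under pics/ and viewed, at most 10 in all, crops included, and the job is handed in when it is done.

```bash
ls; mkdir -p pics
python3 - <<'E'
from rig import env
import cv2,numpy as np
for n in("scene","top"):
    im=env.get_image(n); cv2.imwrite(f"pics/{n}0.png",im["pixels"][:,:,::-1]); print(n,im["K"].tolist(),np.round(im["extrinsics"],4).tolist())
o=env.observe();print(o["time_s"],np.round(o["tool_rot"],3).tolist(),o["position"])
E
```

```text
nudge.py
pics
rig.py
scene [[462.76695802258655, 0.0, 322.580279990599], [0.0, 462.76695802258655, 242.19637479709695], [0.0, 0.0, 1.0]] [[-0.2397, 0.9709, 0.0004, 0.4609], [0.8462, 0.2091, -0.4902, -0.2859], [-0.476, -0.1171, -0.8716, 1.1686], [0.0, 0.0, 0.0, 1.0]]
top [[613.406416254926, 0.0, 320.5156114120444], [0.0, 613.406416254926, 236.0855419501336], [0.0, 0.0, 1.0]] [[-0.0121, -0.9996, -0.0235, -0.319], [-0.9987, 0.0133, -0.0502, 0.4791], [0.0505, 0.0229, -0.9985, 1.011], [0.0, 0.0, 0.0, 1.0]]
0.1 [[0.931, 0.366, -0.0], [0.366, -0.931, 0.001], [0.0, -0.001, -1.0]] [ 0.20129831 -0.51150622  0.20498464]
```

View pics/scene0.png

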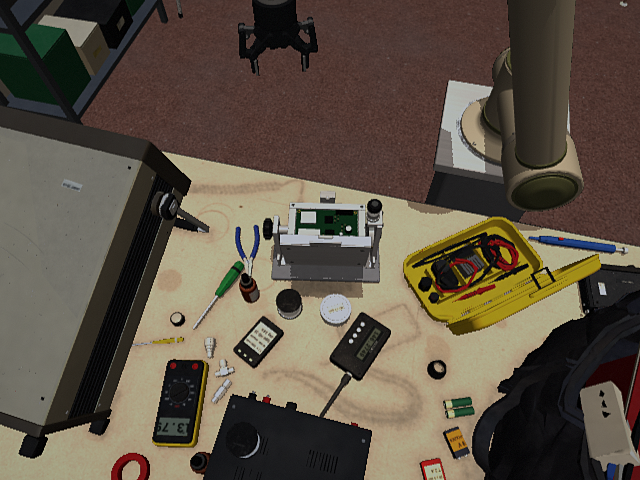

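View pics/top0.png

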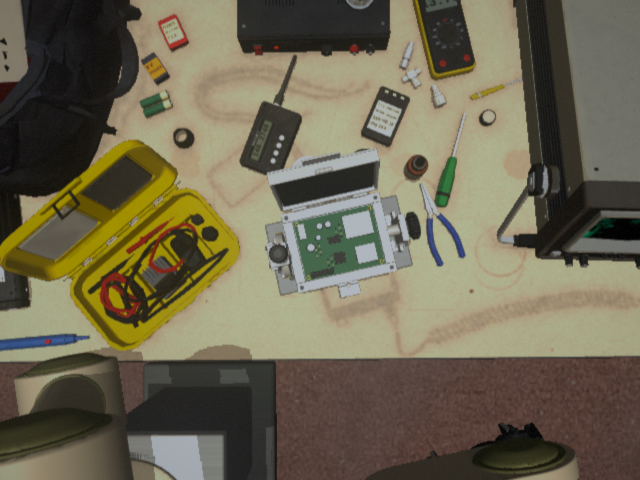

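Scene shows the frame with its lid leaning back (lid top edge ≈ (322,238)) and the plunger knob at (375,206). In the top view the plunger knob is at (278,254), the board at (340,245) and the hand knob at (413,226); the bottle is at (416,167), the tin and reel are hidden by the lid.

```bash
cat > h.py <<'E'
import numpy as np,cv2
from rig import env
def ray(im,uv):
    E=np.array(im["extrinsics"]);R,t=E[:3,:3],E[:3,3]
    d=R.T@np.linalg.inv(im["K"])@np.array([*uv,1.]);return -R.T@t,d/np.linalg.norm(d)
def onz(im,uv,z):
    c,d=ray(im,uv);return c+d*(z-c[2])/d[2]
def proj(im,p):
    E=np.array(im["extrinsics"]);q=im["K"]@(E[:3,:3]@np.asarray(p)+E[:3,3]);return q[:2]/q[2]
def tri(a,ua,b,ub):
    c1,d1=ray(a,ua);c2,d2=ray(b,ub)
    A=sum(np.eye(3)-np.outer(d,d) for d in(d1,d2));r=sum((np.eye(3)-np.outer(d,d))@c for c,d in((c1,d1),(c2,d2)))
    return np.linalg.solve(A,r)
def blob(mask,near,r):
    m=np.zeros(mask.shape,np.uint8);cv2.circle(m,near,r,1,-1);m&=mask.astype(np.uint8)
    n,l,s,c=cv2.connectedComponentsWithStats(m);i=1+np.argmax(s[1:,4]);return c[i],s[i],l==i
E
python3 - <<'E'
from h import *
T=env.get_image("top");S=env.get_image("scene")
t=T["pixels"].astype(int);s=S["pixels"].astype(int)
bt=blob(t.max(2)<70,(278,254),14);bs=blob(s.max(2)<70,(375,206),14)
print(bt[:2],bs[:2],tri(T,bt[0],S,bs[0]),onz(T,bt[0],.206))
hk=blob(t.max(2)<70,(413,226),20);print(hk[:2],onz(T,hk[0],.11))
g=(t[:,:,1]>t[:,:,0]+15)&(t[:,:,1]>t[:,:,2]+10)
c,st,l=blob(g,(340,245),70)
l=cv2.morphologyEx(l.astype(np.uint8),cv2.MORPH_CLOSE,np.ones((25,25)))
r=cv2.minAreaRect(cv2.findContours(l,0,2)[0][0]);b=cv2.boxPoints(r);print(r);w=np.array([onz(T,p,.112) for p in b]);print(w.round(4),w.mean(0))
for n,I,(x,y,w,h) in(("t",T,(255,135,175,170)),("s",S,(255,180,140,115))):
    k=800/w if 800/w*h<600 else 600/h
    cv2.imwrite(f"pics/c{n}.png",cv2.resize(I["pixels"][y:y+h,x:x+w,::-1],None,fx=min(k,4),fy=min(k,4)) if n=="t" and 0 else cv2.resize(I["pixels"][y:y+h,x:x+w,::-1],None,fx=3.5 if n=="t" else 5,fy=3.5 if n=="t" else 5))
E
```

```text
(array([278.43169399, 253.56830601]), array([269, 245,  19,  18, 183], dtype=int32)) (array([374.02793296, 206.01675978]), array([367, 199,  15,  15, 179], dtype=int32)) [ 0.44257296 -0.27185471  0.19539035] [ 0.44235784 -0.2729922   0.206     ]
(array([412.85036496, 225.09489051]), array([406, 212,  14,  27, 274], dtype=int32)) [ 0.48447816 -0.46538583  0.11      ]
((338.627685546875, 242.42274475097656), (60.131221771240234, 81.02455139160156), 77.27564239501953)
[[ 0.4914 -0.2858  0.112 ]
 [ 0.5165 -0.4042  0.112 ]
 [ 0.4288 -0.4225  0.112 ]
 [ 0.4037 -0.3047  0.112 ]] [ 0.46008726 -0.35429688  0.112     ]
```

View pics/ct.png

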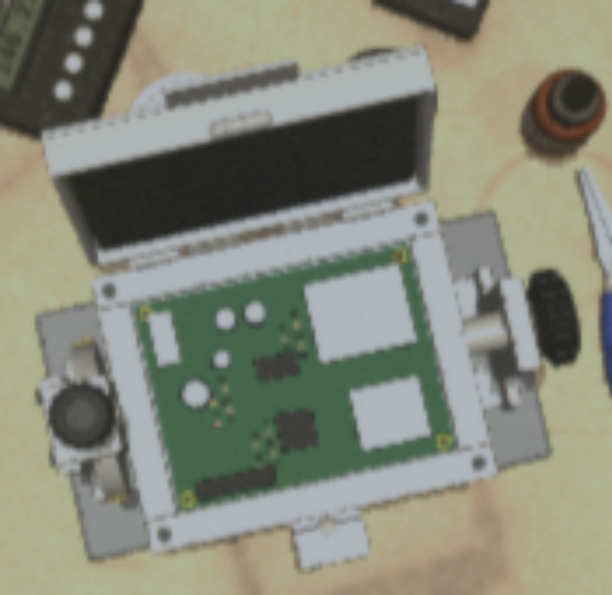

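View pics/cs.png

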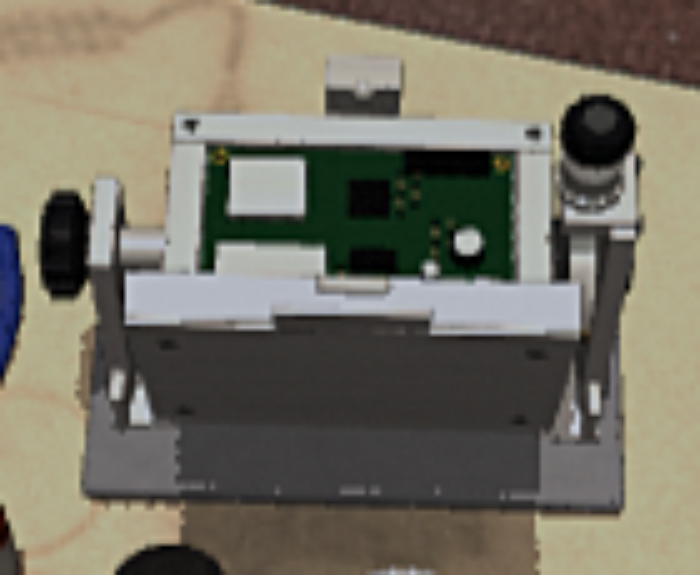

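The crops show the frame level with the board in, lid edge midpoint at about (322,159) in the top view, with a lip extending on beyond it. Yaw is about 12°, and the knob position agrees with the board pose.

```bash
cat >> h.py <<'E'
a=np.radians(12.1);O=np.array([.4602,-.3544,0]);RS=np.array([[np.cos(a),-np.sin(a),0],[np.sin(a),np.cos(a),0],[0,0,1]])
def st():
    o=env.observe();R=RS.T@o["tool_rot"]
    print("t",round(o["time_s"],2),"stand xyz",(RS.T@(o["position"]-O)).round(4),"yaw",round(np.degrees(np.arctan2(R[1,0],R[0,0])),2),"F",(RS.T@o["ft_force"]).round(1),"w",round(o["grip_width"],4),"q",np.round(o["q"]))
E
python3 - <<'E'
from h import *
T=env.get_image("top");S=env.get_image("scene")
for I,uv in((T,(322,159)),(S,(325,243))):
    c,d=ray(I,uv);c=RS.T@(c-O);d=RS.T@d;p=c-d*c[1]/d[1]
    for th in np.arange(1.5,1.96,.1):
        e=np.array([.064-.124*np.cos(th)+.016*np.sin(th),0,.119+.124*np.sin(th)+.016*np.cos(th)])
        print(round(th,2),e.round(3),proj(I,O+RS@e).round(1))
st()
E
python3 nudge.py '[[0,0,-0.03,8,0],[0.03,0,-0.04,1.4,0],[0.04,0,-0.03,0,0],[0.04,0,0,0,0],[0.04,-0.01,0,0,0],[0.04,-0.02,0,0,0]]' 40; python3 -c "from h import *;st()"
```

```text
1.5 [0.071 0.    0.244] [326.9 184.1]
1.6 [0.084 0.    0.242] [324.7 174.8]
1.7 [0.096 0.    0.24 ] [322.7 166. ]
1.8 [0.108 0.    0.236] [320.7 157.6]
1.9 [0.119 0.    0.231] [318.8 149.7]
1.5 [0.071 0.    0.244] [325.3 224.7]
1.6 [0.084 0.    0.242] [325.1 231.8]
1.7 [0.096 0.    0.24 ] [324.9 239.2]
1.8 [0.108 0.    0.236] [324.6 246.9]
1.9 [0.119 0.    0.231] [324.4 254.8]
t 0.3 stand xyz [-0.2861 -0.0995  0.2053] yaw 9.38 F [ 0.3 -0.6 -0.4] w 0.0854 q [-81.  22.  74.  -0.  84. -12.]
time_s: 0.9
position: [0.3821, -0.4418, 0.3049]
tool_rot: [[0.978, 0.208, -0.0], [0.208, -0.978, 0.0], [-0.0, -0.001, -1.0]]
ft_force: [-0.3, 0.3, -0.0]
grip_width: 0.0006
gripper_force: 0.0
t 0.9 stand xyz [-0.0947 -0.0691  0.3049] yaw -0.07 F [-0.3  0.3 -0. ] w 0.0006 q [-61.  23.  57.  -0. 101.  17.]
```

```bash
python3 nudge.py '[[0.04,-0.012,0,0,0],[0.04,-0.012,0,0,0],[0.04,-0.012,0,0,0],[0.04,-0.012,0,0,0],[0.04,-0.012,0,0,0],[0.035,-0.008,0,0,0],[0.015,0,0,0,0],[0,0,0.035,0,0],[0,0,0.04,0,0],[0,0,0,0,0]]'; python3 -c "from h import *;st()"
```

```text
time_s: 1.9
position: [0.6092, -0.3217, 0.2243]
tool_rot: [[0.978, 0.209, -0.01], [0.209, -0.978, 0.008], [-0.008, -0.009, -1.0]]
ft_force: [-0.1, -0.7, -0.1]
grip_width: -0.0002
gripper_force: 0.0
t 1.9 stand xyz [0.1525 0.0007 0.2243] yaw -0.01 F [-0.2 -0.7 -0.1] w -0.0002 q [-38.  37.  45.  -0.  99.  40.]
```

```bash
python3 nudge.py '[[-0.02,0,0,0,0],[-0.02,0,0,0,0],[-0.015,0,0,0,0],[-0.015,0,0,0,0],[-0.015,0,0,0,0],[-0.015,0,0,0,0],[-0.0175,0,0,0,0],[0,0,0,0,0]]'
python3 - <<'E'
from h import *
st();T=env.get_image("top")["pixels"];S=env.get_image("scene")["pixels"]
cv2.imwrite("pics/a.png",np.hstack([cv2.resize(I[y:y+160,x:x+160,::-1],(400,400)) for I,x,y in((T,260,150),(S,250,150))]))
E
```

```text
time_s: 2.7
position: [0.4953, -0.349, 0.2332]
tool_rot: [[0.978, 0.207, 0.002], [0.207, -0.978, -0.002], [0.001, 0.003, -1.0]]
ft_force: [-0.1, 0.0, 0.7]
grip_width: -0.0001
gripper_force: 0.0
t 2.7 stand xyz [ 0.0355 -0.002   0.2332] yaw -0.13 F [-0.1  0.1  0.7] w -0.0001 q [-46.  27.  62.  -0.  91.  32.]
```

View pics/a.png

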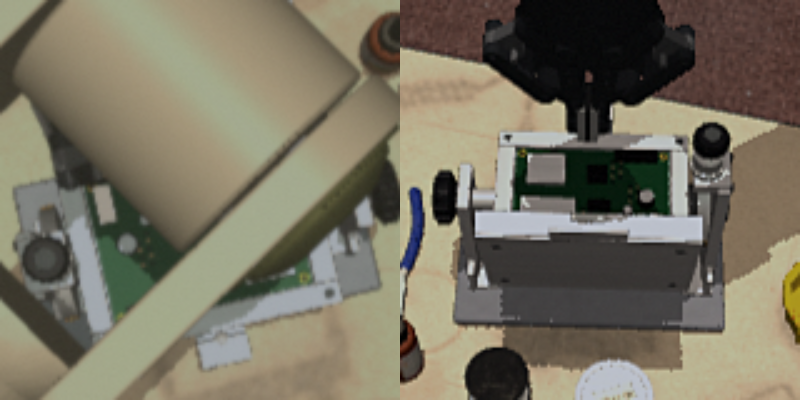

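The fingers (scene crop (588,140)) are on the robot's side and the lid is still open, so they passed over its edge. Checking the tip height in the picture.

Run:
```python
from h import *
st();S=env.get_image("scene");o=env.observe()
print(env.observe()["position"],o["ft_force"])
for d in(0,.011,-.02,.03): print(d,proj(S,o["position"]+o["tool_rot"]@[0,0,d]))
cv2.imwrite("pics/b.png",cv2.resize(S["pixels"][150:270,260:400,::-1],None,fx=5,fy=5))
```

```text
t 2.8 stand xyz [ 0.0369 -0.0017  0.2323] yaw -0.06 F [ 1.2 -0.4  0.4] w 0.0001 q [-46.  27.  62.   0.  91.  32.]
[ 0.49681071 -0.34807937  0.23174508] [-0.48230318 -0.18382837  0.48316796]
0 [324.95294223 211.02015522]
0.011 [324.91090322 214.60649755]
-0.02 [325.03211604 204.26584645]
0.03 [324.84067114 220.59798807]
```

View pics/b.png

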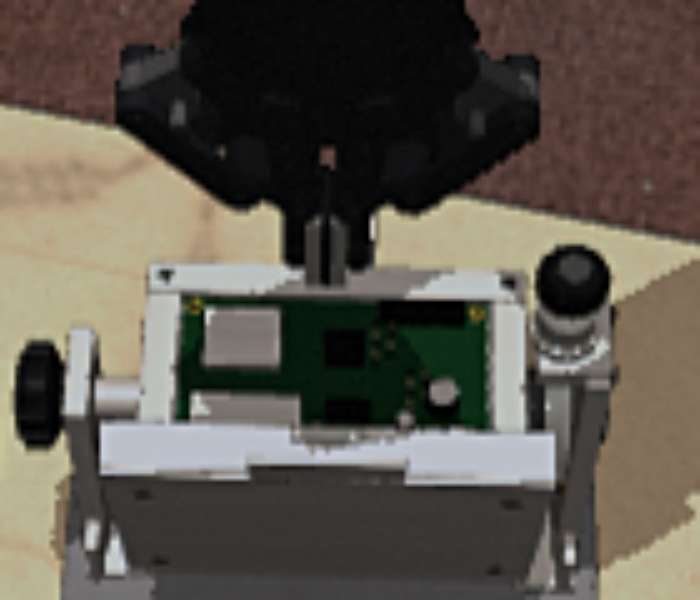

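Tip shows at pixel row ≈207 whereas the tip computed from the TCP falls at ≈215: either the real tip is higher or something is off. Check against the starting picture.

Run:
```python
from h import *
S=env.get_image("scene");o=env.observe();print(o["position"])
p0=np.array([.2013,-.5115,.205]);R0=np.array([[.931,.366,0],[.366,-.931,0],[0,0,-1.]])
for d in(-.03,-.015,0,.011): print(d,proj(S,p0+R0@[0,.045,d]),proj(S,p0+R0@[0,-.045,d]))
i=cv2.imread("pics/scene0.png")[0:90,220:340]
n=S["pixels"][120:225,260:400,::-1]
cv2.imwrite("pics/d.png",np.hstack([cv2.resize(i,(480,360)),cv2.resize(n,(480,360))])[:,:800])
print(np.array([proj(S,o["position"]+o["tool_rot"]@[0,0,-z]).round(1) for z in(.02,.04,.062,.1)]))
```

```text
[ 0.49685956 -0.34787533  0.23129274]
-0.03 [258.28868751  75.79587528] [303.06365091  71.69811549]
-0.015 [259.1816356   81.74279831] [303.33082496  77.66484553]
0 [260.05003288  87.526216  ] [303.59069833  83.46853117]
0.011 [260.6718346   91.66733798] [303.7768037   87.62477496]
[[325.1 204.5]
 [325.2 197.4]
 [325.3 189.2]
 [325.5 174.1]]
```

View pics/d.png

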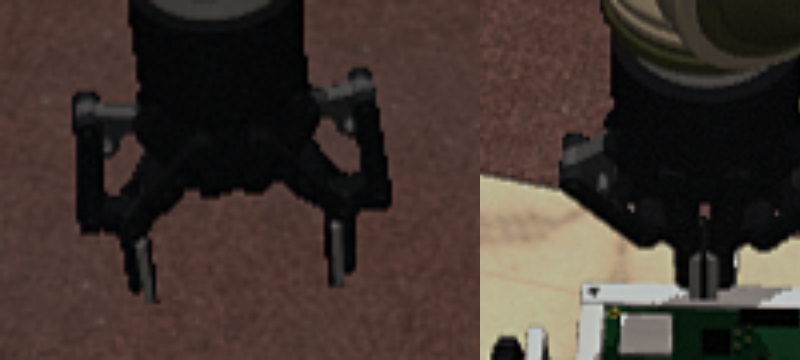

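Both pictures place the fingertips about 28 mm higher than the stated TCP would (start: tips at (258,75) and (304,71), predicted ≈(260,88)); columns agree. That explains passing over the lid, so I go back behind it and lower.

```bash
python3 nudge.py '[[0,0,-0.03,0,0],[0.02,0,-0.01,0,0],[0.04,0,0,0,0],[0.04,0,0,0,0],[0.02,0,0,0,0],[0,0,0.03,0,0],[0,0,0.03,0,0],[0,0,0.02,0,0],[0,0,0,0,0]]'
python3 - <<'E'
from h import *
st();S=env.get_image("scene");o=env.observe()
for d in(-.03,-.015,0,.011): print(d,proj(S,o["position"]+o["tool_rot"]@[0,0,d]))
cv2.imwrite("pics/e.png",cv2.resize(S["pixels"][150:290,240:400,::-1],None,fx=4,fy=4))
E
```

```text
time_s: 3.8
position: [0.6131, -0.3216, 0.1873]
tool_rot: [[0.978, 0.21, -0.005], [0.21, -0.978, 0.004], [-0.004, -0.005, -1.0]]
ft_force: [-0.3, 1.2, -1.0]
grip_width: -0.0004
gripper_force: 0.0
t 3.8 stand xyz [0.1564 0.     0.1873] yaw 0.02 F [ 0.   1.3 -1. ] w -0.0004 q [-37.  38.  49.   0.  93.  40.]
-0.03 [323.24969824 279.5225215 ]
-0.015 [323.25065907 283.47328629]
0 [323.25158632 287.28598896]
0.011 [323.25224596 289.99836241]
```

View pics/e.png

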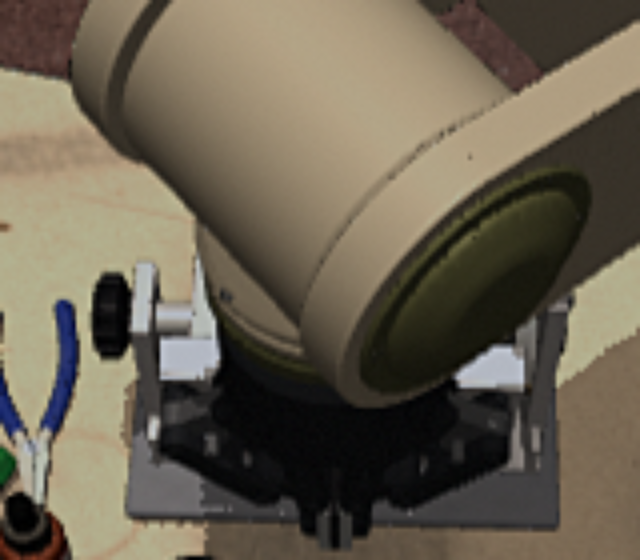

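The fingertip (crop (335,548) → pixel (324,287)) is now behind the lid, below its edge. Pushing.

```bash
python3 nudge.py '[[-0.015,0,0,0,0],[-0.02,0,0,0,0],[-0.02,0,0,0,0],[-0.015,0,0,0,0],[-0.015,0,0,0,0],[0,0,0,0,0]]'; python3 -c "from h import *;st()"
python3 nudge.py '[[-0.015,0,0,0,0],[-0.015,0,0,0,0],[0,0,0,0,0]]'
python3 - <<'E'
from h import *
st();S=env.get_image("scene")["pixels"].astype(int)
g=(S[:,:,1]>S[:,:,0]+15)&(S[:,:,1]>S[:,:,2]+10);print(g[195:245,285:375].sum())
s=cv2.imread("pics/scene0.png").astype(int);g=(s[:,:,1]>s[:,:,2]+15)&(s[:,:,1]>s[:,:,0]+10);print(g[195:245,285:375].sum())
E
```

```text
time_s: 4.45
position: [0.5301, -0.3413, 0.1932]
tool_rot: [[0.978, 0.208, 0.003], [0.208, -0.978, -0.003], [0.002, 0.003, -1.0]]
ft_force: [0.9, -0.4, 0.1]
grip_width: -0.0001
gripper_force: 0.0
t 4.45 stand xyz [ 0.0711 -0.0019  0.1932] yaw -0.09 F [ 0.8 -0.6  0.1] w -0.0001 q [-44.  30.  62.  -0.  88.  34.]
time_s: 4.75
position: [0.501, -0.3472, 0.1917]
tool_rot: [[0.978, 0.208, 0.001], [0.208, -0.978, -0.001], [0.001, 0.001, -1.0]]
ft_force: [0.1, 0.5, -0.0]
grip_width: -0.0001
gripper_force: 0.0
t 4.75 stand xyz [ 0.0414 -0.0015  0.1917] yaw -0.07 F [ 0.2  0.4 -0. ] w -0.0001 q [-46.  28.  66.  -0.  86.  32.]
0
854
```

```bash
python3 nudge.py '[[-0.015,0,0.005,0,0],[-0.015,0,0.005,0,0],[-0.014,0,0.006,0,0],[0,0,0,0,0]]'; python3 -c "from h import *;st()"
python3 nudge.py '[[-0.006,0,0.006,0,0],[-0.006,0,0.008,0,0],[-0.004,0,0.008,0,0],[0,0,0,0,0]]'
python3 - <<'E'
from h import *
st();S=env.get_image("scene")["pixels"]
cv2.imwrite("pics/f.png",cv2.resize(S[150:290,240:400,::-1],None,fx=4,fy=4))
E
```

```text
time_s: 5.2
position: [0.4578, -0.3561, 0.1744]
tool_rot: [[0.978, 0.208, -0.001], [0.208, -0.978, 0.001], [-0.0, -0.001, -1.0]]
ft_force: [0.4, -0.4, -0.2]
grip_width: 0.0002
gripper_force: 0.0
t 5.2 stand xyz [-0.0027 -0.0011  0.1744] yaw -0.07 F [ 0.3 -0.5 -0.2] w 0.0002 q [-50.  26.  72.  -0.  81.  28.]
time_s: 5.6
position: [0.4416, -0.3589, 0.1511]
tool_rot: [[0.978, 0.209, -0.002], [0.209, -0.978, 0.002], [-0.001, -0.002, -1.0]]
ft_force: [-0.6, 1.5, -0.2]
grip_width: -0.0002
gripper_force: 0.0
t 5.6 stand xyz [-0.0191 -0.0005  0.1511] yaw -0.05 F [-0.3  1.6 -0.2] w -0.0002 q [-51.  26.  76.  -0.  78.  27.]
```

View pics/f.png

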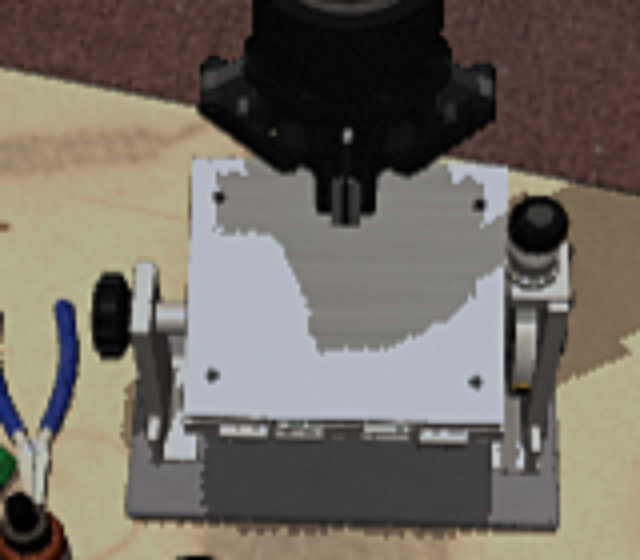

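The lid is down to a small angle, with the tip on its outer face at (326,206), near the front edge. Pressing on, watching the force.

```bash
f(){ python3 -c "from h import *;st()"; }; python3 nudge.py '[[-0.01,0,0.004,0,0],[-0.008,0,0.008,0,0],[0,0,0.006,0,0],[0,0,0,0,0]]' >/dev/null; f
python3 nudge.py '[[0,0,0.003,0,0],[0,0,0.003,0,0],[0,0,0,0,0]]'>/dev/null; f
```

```text
t 6.05 stand xyz [-0.0371 -0.0007  0.1335] yaw -0.06 F [-0.2  0.5  0.4] w -0.0002 q [-53.  26.  80.  -0.  74.  25.]
t 6.35 stand xyz [-0.0365 -0.0009  0.1281] yaw -0.02 F [ 0.8  0.3 -1.1] w 0.0001 q [-53.  27.  80.   0.  73.  25.]
```

```bash
f(){ python3 -c "from h import *;st()"; }; for i in 1; do python3 nudge.py '[[0,0,0.002,0,0],[0,0,0.002,0,0],[0,0,0,0,0]]'>/dev/null; f
python3 nudge.py '[[0,0,0.002,0,0],[0,0,0.002,0,0],[0,0,0,0,0]]'>/dev/null; f
python3 nudge.py '[[0,0,0.002,0,0],[0,0,0,0,0]]'>/dev/null; f; done
```

```text
t 6.65 stand xyz [-0.0365 -0.0009  0.1243] yaw -0.02 F [-0.1 -0.2 -1. ] w -0.0 q [-53.  27.  80.   0.  73.  25.]
t 6.95 stand xyz [-0.0366 -0.0009  0.1202] yaw -0.03 F [ 0.7 -0.6  0.7] w 0.0001 q [-53.  27.  81.   0.  72.  25.]
t 7.15 stand xyz [-0.0366 -0.0011  0.1186] yaw -0.03 F [-0.8 -0.2  1.4] w -0.0002 q [-53.  27.  81.  -0.  72.  25.]
```

```bash
f(){ python3 -c "from h import *;st()"; }; python3 nudge.py '[[0,0,0.002,0,0],[0,0,0,0,0]]'>/dev/null; f
python3 nudge.py '[[0,0,0.002,0,0],[0,0,0,0,0]]'>/dev/null; f
python3 nudge.py '[[0,0,0.002,0,0],[0,0,0,0,0]]'>/dev/null; f
```

```text
t 7.35 stand xyz [-0.0369 -0.0012  0.1173] yaw -0.02 F [-3.5  1.2  5.6] w 0.0001 q [-53.  27.  81.  -0.  72.  25.]
t 7.55 stand xyz [-0.0367 -0.001   0.1147] yaw -0.04 F [ 0.3 -0.1  0.9] w 0.0001 q [-53.  27.  81.  -0.  71.  25.]
t 7.75 stand xyz [-0.0365 -0.0009  0.1121] yaw -0.03 F [0.3 0.3 0.3] w 0.0002 q [-53.  27.  81.   0.  71.  25.]
```

```bash
f(){ python3 -c "from h import *;st()"; }; for k in a; do python3 nudge.py '[[0,0,0.002,0,0],[0,0,0,0,0]]'>/dev/null; f
python3 nudge.py '[[0,0,0.002,0,0],[0,0,0,0,0]]'>/dev/null; f
python3 nudge.py '[[0,0,0.002,0,0],[0,0,0,0,0]]'>/dev/null; f; done
```

```text
t 7.95 stand xyz [-0.0365 -0.0008  0.11  ] yaw -0.02 F [ 0.4 -0.2 -0.3] w -0.0001 q [-53.  28.  82.   0.  71.  25.]
t 8.15 stand xyz [-0.0365 -0.0011  0.1091] yaw -0.02 F [-1.5  2.6  6. ] w 0.0003 q [-53.  28.  82.   0.  71.  25.]
t 8.35 stand xyz [-0.0368 -0.0012  0.1083] yaw -0.02 F [-5.4  4.4 16. ] w 0.0001 q [-53.  28.  82.  -0.  70.  25.]
```

```bash
f(){ python3 -c "from h import *;st()"; }; python3 nudge.py '[[0,0,0.0015,0,0],[0,0,0,0,0],[0,0,0,0,0]]'>/dev/null; f; python3 nudge.py '[[0,0,-0.025,0,0],[0,0,-0.05,0,0],[0,0,-0.045,0,0.06],[0,0,0,0,0.06]]' ; f
```

```text
t 8.65 stand xyz [-0.0369 -0.0013  0.1078] yaw -0.02 F [-7.2  7.2 23.3] w 0.0004 q [-53.  28.  82.  -0.  70.  25.]
time_s: 9.05
position: [0.4262, -0.3647, 0.2311]
tool_rot: [[0.978, 0.209, 0.007], [0.209, -0.978, -0.009], [0.005, 0.011, -1.0]]
ft_force: [1.2, -0.8, -0.5]
grip_width: 0.0286
gripper_force: 0.0
t 9.05 stand xyz [-0.0354 -0.003   0.2311] yaw -0.01 F [ 1.  -1.  -0.5] w 0.0286 q [-53.  22.  70.   0.  87.  25.]
```

```bash
python3 nudge.py '[[0.01,-0.03,0,0,0.06],[0.015,-0.03,0,0,0.06],[0.011,-0.025,0,0,0.06],[0,0,0.025,0,0.06],[0,0,0.025,0,0.06],[0,0,0,0,0.06]]' >/dev/null
python3 - <<'E'
from h import *
st();S=env.get_image("scene");T=env.get_image("top");o=env.observe()
P=lambda *p:proj(S,O+RS@np.array(p)).round(1)
print("check f",P(-.008,0,.177),"lid corners shut",P(-.06,.073,.135),P(-.06,-.073,.135),P(.06,.073,.135),P(.06,-.073,.135))
c,s,_=blob(S["pixels"].max(2)<70,(375,206),14);print("knob",c,s,P(0,.084,.206))
cv2.imwrite("pics/g.png",np.hstack([cv2.resize(S["pixels"][150:260,270:400,::-1],(520,440)),cv2.resize(T["pixels"][160:300,260:350,::-1],(280,440))]))
E
```

```text
t 9.65 stand xyz [-0.0014  0.0856  0.1718] yaw -0.0 F [ 0.3  0.5 -0.5] w 0.0602 q [-45.  20.  83.   0.  78.  33.]
check f [326.3 206.8] lid corners shut [364.3 197.5] [289.5 195.6] [365.2 251.8] [285.2 249.6]
knob [373.9558011  206.06077348] [367 199  15  15 181] [374.3 202.6]
```

View pics/g.png

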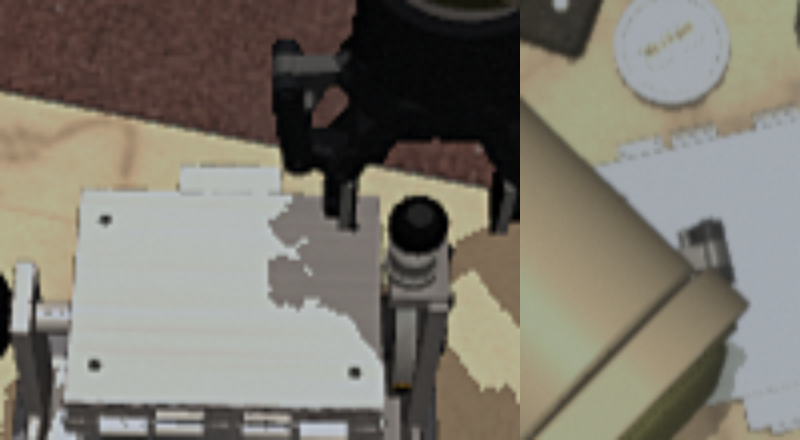

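The lid's front corners (crop (378,197) and (80,190)) match the shut prediction, and the fingers straddle the knob at crop (418,222), centred within 2 mm. Descending and gripping.

```bash
f(){ python3 -c "from h import *;st()"; }; python3 nudge.py '[[0.0014,0.0016,0.01,0,0.06],[0,0,0.009,0,0.06],[0,0,0,0,0.06]]' 80 >/dev/null; f; python3 nudge.py '[[0,0,0,0,0.0],[0,0,0,0,0],[0,0,0,0,0],[0,0,0,0,0],[0,0,0,0,0],[0,0,0,0,0]]'|tail -2; f
```

```text
t 10.05 stand xyz [0.0005 0.0827 0.1549] yaw -0.04 F [-0.2  0.5  0.2] w 0.0596 q [-45.  21.  84.   0.  75.  33.]
grip_width: 0.0221
gripper_force: 77.8
t 10.65 stand xyz [0.0009 0.0847 0.1569] yaw 0.01 F [-0.3 11.6  8.8] w 0.0221 q [-45.  21.  84.   0.  75.  33.]
```

```bash
f(){ python3 -c "from h import *;st()"; }; python3 nudge.py '[[0,-0.001,-0.003,0,0],[0,0,-0.003,0,0],[0,0,0,0,0]]'>/dev/null; f; python3 nudge.py '[[0,0,-0.003,0,0],[0,0,-0.003,0,0],[0,0,0,0,0]]' >/dev/null; f; python3 nudge.py '[[0,0,-0.002,0,0],[0,0,-0.002,0,0],[0,0,0,0,0]]' >/dev/null; f
```

```text
t 10.95 stand xyz [0.0008 0.0848 0.1611] yaw -0.01 F [  3.8   4.8 -10.8] w 0.0219 q [-45.  21.  83.   0.  76.  33.]
t 11.25 stand xyz [0.0008 0.0848 0.1669] yaw -0.01 F [  3.7   3.8 -14.3] w 0.0218 q [-45.  21.  83.   0.  77.  33.]
t 11.55 stand xyz [0.0007 0.0849 0.1692] yaw -0.02 F [  7.    1.7 -24.9] w 0.0219 q [-45.  21.  82.   0.  77.  33.]
```

```bash
python3 nudge.py '[[0,0,0,0,0],[0,0,0,0,0],[0,0,0,0,0],[0,0,0,0,0],[0,0,0,0,0],[0,0,0,0,0]]' >/dev/null
python3 - <<'E'
from h import *
st();S=env.get_image("scene");s=S["pixels"][180:270,280:372].astype(int)
g=(s[:,:,1]>s[:,:,0]+15)&(s[:,:,1]>s[:,:,2]+10);print("green",g.sum())
m=s.min(2)>150
print("lid left col bright rows",[np.where(m[:,c])[0][[0,-1]]+180 for c in(12,20,30)])
E
```

```text
t 12.15 stand xyz [0.0007 0.0849 0.1691] yaw -0.02 F [  6.6   0.1 -25.8] w 0.0219 q [-45.  21.  82.   0.  77.  33.]
green 0
lid left col bright rows [array([197, 250]), array([198, 257]), array([197, 257])]
```

The hold is steady at −26 N, more than the spring's 14 N, so the plunger is against its stop. The lid is still shut and level.

```bash
python3 -c "
from rig import env
print(env.close_job())"
```

```text
the job is handed in; nothing more can be done
None
```

I shut the lid until its catch snapped, then pulled the plunger up about 12 mm to its stop. I handed the job in still holding it there, with the frame level; the first push passed over the lid without touching it.

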